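# Close up the bench steriliser

## Robot

A 6-joint arm with a two-finger parallel gripper is mounted at the origin on a cart in front of the work surface, level with it; the furniture and walls round the work are solid. World frame = base frame: x ahead of the robot, y to its left, z up, the work surface at z = 0. Lengths are in mm, angles in rad, forces in N, time in s.
With the tool pointing down it reaches from about 275 to 750 mm from the base axis. Payload 10.2 kg.
Tool frame: the origin (TCP) lies on the mounting face of the last link; the fingertips stand 166 mm ahead of it and the grasp point (between the pads) lies 147 mm ahead of it (grasp_offset is the distance from the TCP to the grasp point, in mm); z points along the fingers, y is the line along which they close (so a half turn about z gives the same grasp; the last joint's range is limited). The gripper opens to 88 mm and grips with 3 to 60 N. Pads are 18 mm wide; open, the fingers measure 123 mm over their backs; the gripper's body (75 mm by 187 mm) begins 45 mm behind the grasp point.
Start: joints at [1.073, 0.313, 1.498, -0, 1.331, -0.223], TCP at [142.474, 505.305, 404.72] pointing down, gripper open.
Joint ranges: [-2.94, 2.94], [-0.97, 2.17], [0.19, 2.56], [-1.23, 4.37], [0.02, 3.11], [-2.88, 2.88]. Speed limits (rad/s): [2.39, 2.39, 3.01, 3.14, 3.14, 3.14].

## Interface

Orientations are given as a unit quaternion [x, y, z, w].
In Python, from station import * gives the robot as it stands. The module is installed in compiled form; this text tells all that it offers.
- The arm moves only by the tool move_tool, called after "Call:" by a JSON object that holds its "name" and its "arguments", one argument or row to a line. Schema: {"type":"object","properties":{"motion":{"type":"array","items":{"type":"array","items":{"type":"number"},"minItems":7,"maxItems":7},"minItems":1,"maxItems":8},"only":{"type":"string"},"quiet":{"type":"boolean"},"lines":{"type":"string"}},"required":["motion"],"additionalProperties":false}. motion is a list of rows, 1 to 8 of them, each of 7 numbers: dx, dy, dz in parts of the range, where 1.0 means 0.5 m, then a rotation vector rx, ry, rz in parts of the range, where 1.0 means 2 pi rad, then the opening from 0.0 (shut) to 1.0 (fully open); each row is the pose to reach, as a shift and turn from the pose commanded when the call began, along the tool's axes at that moment; what a row does not reach only later rows make up. A row lasts 1/10 s, in which the tool goes at most 50 mm and 0.15 rad, less where a joint would pass 70% of its speed; a pose out of reach is approached as far as the arm can. The fingers move at their own pace and stop on an object; the grip force is fixed at half the most. Time passes only in rows, so rows that do not move let the fingers close. The tool returns the time, the measured TCP pose, the force, the opening and the grip force at its end. only (a regular expression) keeps the lines of the reply that match it, lines (a string "A,B") keeps lines A to B, and quiet returns only ok. Input that does not fit is refused with a message, and nothing moves.
- observe(): the state, without advancing time (a new reading comes with each control period).
- capture(name): name is "scene" or "top" or "wrist"; returns (picture, depth): 420x560x3 uint8, red, green, blue; 420x560 float32, mm along the optical axis (not along the pixel's ray), 0 where there is no reading.
- camera_model(name): a dict with "fx", "fy", "cx", "cy" (pixels), "D" ([k1, k2, p1, p2, k3] as OpenCV has them; the pictures are not rectified), "pose" (4x4, takes a point from camera to world coordinates); the wrist camera has in their place "mount" (4x4, takes a point from camera to tool coordinates, whose origin is the TCP and whose axes are the flange's). Camera axes: x right, y up, looking along -z (the intrinsics and any distortion apply to the point x, -y, -z); pixel columns grow to the right and rows downward; lengths in mm; the calibration is good to about 2 mm. A picture is of the moment at which its call begins: read the wrist's pose just before it. camera_model takes no time and is no camera call.
- hand_in(): hands the job in; it is judged then, once.
Trained networks look in the newest picture that a camera, given by its name, has taken for a name from the list of things; names that differ only in an ending like _2 or _b are one class to them, and where a whole thing is asked for, a point or a joint stands for the part that bears it (a point fixed in the world has none). Each returns a list of dicts, best first, with "p" (0 to 1); they miss things now and then, are a little off and sometimes report something else, mostly with a low value. They report only what shows in the picture. A call takes as long as a camera call.
- outline_of(camera, target): "mask" (420x560 bool, what is visible of it) and "xy" ([column, row] as shares, 0 to 1, of the picture: columns of its width, rows of its height, amid what is visible of it).
- mark_of(camera, target): "xy" ([column, row] as shares, 0 to 1, of the picture: columns of its width, rows of its height: a listed point, or the origin of a listed thing).
The state is a dict: "t": time; "q": joint angles; "dq": joint speeds; "tau": joint torques, N m; "tcp_pos": TCP position; "tool_rot": TCP orientation; "contact_force": force on the tool from outside, world axes, zero at the start; "wrist_torque": the same for the moment, N m; "grip_width": opening from 0.0 (shut) to 1.0 (fully open); "gripper_force": force on a finger pad.
Only numpy, scipy, OpenCV 4.12 (cv2) and the standard library are available. Lean on these libraries where they do the work, as an engineer would, in place of code of your own. Each camera call takes 0.05 s, during which the arm holds its last target. There are 200 camera calls.

## Task

Close up the bench steriliser by pushing with a fingertip, gripping nothing: push the four-armed wheel on its lid round clockwise (seen from above) until the long pointed arm points at the raised rib on the lid, and only then push the vent lever clockwise a quarter turn, fully home against its stop. Push gently, leave the steriliser standing where it is, and do not disturb the things around it.

Things in the scene. Friction and masses are not known exactly. Their poses are not given: they have to be found in the camera images.
- steriliser: Round steel bench steriliser, loose, about 6 kg. Origin: centre of its underside, z up; -x points to the lid's raised rib (roughly to the robot), -y to the vent. Lid: 150 mm radius, flat middle (to 110 mm) 134 mm high. A flat gauge, 19 mm radius, top 151 mm high, stands 118 mm from the centre toward +y. Carrying handles at +y and -y reach 164 mm from the centre, 75 mm high.
- wheel_hub (a point): Axis of the lid wheel, at the lid's centre, at mid height of its arms (168 mm above the surface). Hub: 22 mm radius, top 19 mm above this point. Four level round arms 12 mm thick, 90 degrees apart, 28 mm clear above the lid: three short with ball ends (83 mm from axis to end), one long with a dark pointed tip.
- pointer_tip (a point): Tip of the long pointed arm of the wheel, 104 mm from the wheel's axis, at arm height.
- wheel (a joint): Angle of the lid wheel, rad, growing clockwise seen from above; stops at 0 and 2.6. At 2.0 the pointed arm points exactly at the rib; it starts at 0.3 to 1.2. It stays where it is left; friction about 0.35 N m (5 to 6 N at 65 mm from the axis).
- rib (a point): Middle of the top of the raised index rib on the lid, 126 mm from the wheel's axis; the rib is a dark steel bar 42 mm long (radially), 7 mm wide, standing 8 mm high, its top 137 mm above the work surface.
- vent_pivot (a point): Axis of the vent lever, 128 mm from the wheel's axis at the edge of the lid, at mid height of the lever (168 mm above the work surface). Lever hub: 13 mm radius, its top 10 mm above this point. A brass outlet stub of 5 mm radius, its top 147 mm high, points outward below it, ending 32 mm from this axis.
- vent_tip (a point): Centre of the small ball (8 mm radius) at the free end of the vent lever, 60 mm from the pivot; the lever is a level round bar 11 mm thick.
- vent_lever (a joint): Angle of the vent lever, rad, growing clockwise seen from above. 0 = open: it points straight outward from the lid over the outlet stub; 1.57 = closed, a stop: it lies across the outlet, pointing the same way as the rib (-x of the steriliser). Starts at 0 to 0.3, stays where left; friction about 0.15 N m (3 N at 46 mm from the pivot).
- kidney_dish: Shallow steel kidney dish, 95x201x33 mm, right of the steriliser; leave alone. Origin: centre of its underside.
- measuring_jug: Clear measuring jug, 84 mm across, 167 mm high, behind right of the steriliser; leave alone. Origin: centre of its underside.
- cassette: Perforated steel instrument cassette, 86x171x29 mm, left of the steriliser; leave alone. Origin: centre of its underside.
- bench_timer: Round bench timer, 66 mm across, 44 mm high, at the right front edge of the surface; leave alone. Origin: centre of its underside.

How it is judged (in metres and radians):
On the way, in this order (a step that is already met when the one before it is completed fails the run):
1. the pointed arm of the wheel points at the rib, the vent still open (value of joint wheel between 1.9 and 2.1 rad and value of joint vent_lever below 0.6 rad), for 0.3 s.
2. the vent lever is swung home to its closed stop (value of joint vent_lever above 1.45 rad), for 0.2 s.
At the end, for the whole second after the job is handed in: The pointed arm points at the rib within 0.10 rad (joint wheel 1.90 to 2.10), the vent lever is within 0.12 rad of its closed stop (joint above 1.45), both at rest; the steriliser stands upright within 20 mm of where it was, and so do the dish, jug, cassette and timer (value of joint wheel between 1.9 and 2.1 rad and value of joint vent_lever above 1.45 rad and velocity of joint wheel between -0.05 and 0.05 rad/s and velocity of joint vent_lever between -0.05 and 0.05 rad/s and distance of each of steriliser, kidney_dish, measuring_jug, cassette, bench_timer from where it was at the start of the episode below 0.02 m and angle between steriliser's own z axis and vertical below 0.03 rad); the robot touches nothing.
It fails at once if the vent is closed before the wheel is set (value of joint vent_lever above 0.8 rad and (value of joint wheel below 1.8 rad or value of joint wheel above 2.2 rad)).
It fails at once if the steriliser is shoved 20 mm, lifted or tipped (distance of steriliser from where it was at the start of the episode above 0.02 m or height (world z) of steriliser above 0.008 m or angle between steriliser's own z axis and vertical above 0.06 rad).
It fails at once if the steriliser, its wheel or its lever is pushed or gripped with more than 35 N (contact force between the fingers and steriliser above 35 N).
It fails at once if the dish, jug, cassette or timer is lifted or moved 20 mm (distance of any of kidney_dish, measuring_jug, cassette, bench_timer from where it was at the start of the episode above 0.02 m).
It also fails if it takes over 51 s, if anything falls off the work surface, if the arm or the gripper's body presses on something with over 40 N, if the wrist force passes 120 N, or if a joint passes its speed limit or range.

## Working session

There is one attempt and no reset: what is moved stays moved. The work goes in short steps, Python scripts to look and compute and a tool call to move; the robot and the scene stay as the last step left them, time stands still between calls to the robot, and variables do not carry over. Pictures are saved under pics/ and viewed, at most 10 in all, crops included, and the job is handed in when it is done.

```bash
mkdir -p pics; cat > h.py <<'E'
from station import *
import numpy as np, cv2
from scipy.spatial.transform import Rotation as R
def pose(cam):
    m=camera_model(cam)
    if 'pose' in m: return m,np.array(m['pose'])
    o=observe(); T=np.eye(4); T[:3,:3]=R.from_quat(o['tool_rot']).as_matrix(); T[:3,3]=o['tcp_pos']
    return m,T@np.array(m['mount'])
def ray(cam,uv):
    m,T=pose(cam); K=np.array([[m['fx'],0,m['cx']],[0,m['fy'],m['cy']],[0,0,1]])
    p=cv2.undistortPoints(np.array([[uv]],float),K,np.array(m['D'],float))[0,0]
    return T[:3,3],T[:3,:3]@np.array([p[0],-p[1],-1])
def atz(cam,uv,z):
    o,d=ray(cam,uv); return o+d*(z-o[2])/d[2]
def atd(cam,uv,dep):
    o,d=ray(cam,uv); return o+d*dep
E
python3 - <<'E'
from h import *
Z=dict(wheel_hub=168,pointer_tip=168,rib=137,vent_pivot=168,vent_tip=168,steriliser=0,kidney_dish=0,measuring_jug=0,cassette=0,bench_timer=0)
o=observe();print(o['tcp_pos'],o['tool_rot'],o['t'])
for c in ['top','scene']:
    im,d=capture(c); cv2.imwrite(f'pics/{c}0.png',im[:,:,::-1])
    for n,z in Z.items():
        r=mark_of(c,n)
        for k in r[:2]:
            uv=[k['xy'][0]*560,k['xy'][1]*420]
            i=int(min(uv[1],419)),int(min(uv[0],559))
            print(c,n,round(k['p'],2),np.round(uv),atz(c,uv,z).round(0),atd(c,uv,d[i]).round(0))
E
```

```text
[142.44385047 505.27245906 404.16461758] [ 1.36969467e-01  9.90575069e-01 -5.85882151e-04 -2.33800339e-04] 0.0
top wheel_hub 0.84 [242. 191.] [588. 126. 168.] [585. 124. 182.]
top pointer_tip 0.94 [288. 188.] [599.   6. 168.] [606.   6. 135.]
top rib 0.73 [255. 235.] [475.  90. 137.] [475.  90. 134.]
top rib 0.47 [369. 276.] [ 374. -214.  137.] [ 374. -233.   43.]
top vent_pivot 0.58 [293. 183.] [612.  -7. 168.] [610.  -7. 177.]
top steriliser 0.82 [248. 202.] [588. 126.   0.] [558. 109. 173.]
top kidney_dish 0.73 [428. 241.] [ 483. -419.    0.] [ 483. -419.    1.]
top measuring_jug 0.79 [398. 181.] [ 666. -333.    0.] [ 663. -329.   12.]
top cassette 0.71 [148. 200.] [588. 432.   0.] [583. 423.  28.]
top cassette 0.18 [284. 188.] [633.  16.   0.] [605.  15. 133.]
top bench_timer 0.56 [367. 275.] [ 379. -236.    0.] [ 378. -228.   41.]
top bench_timer 0.43 [320. 186.] [643. -92.   0.] [644. -92.  -5.]
scene wheel_hub 0.38 [244. 199.] [592. 108. 168.] [ 43. 319. 610.]
scene vent_pivot 0.6 [275. 184.] [623. -17. 168.] [612. -11. 177.]
scene vent_tip 0.47 [243. 238.] [419. 186. 168.] [ -3. 343. 561.]
scene steriliser 0.6 [243. 238.] [598. 118.   0.] [ -6. 344. 563.]
scene kidney_dish 0.77 [389. 213.] [ 497. -414.    0.] [ 504. -420.   -7.]
scene measuring_jug 0.37 [274. 185.] [ 834. -111.    0.] [604.  -4. 181.]
scene bench_timer 0.45 [366. 247.] [ 378. -237.    0.] [-208.  224.  660.]
```

```bash
python3 -c "
import cv2
a=cv2.imread('pics/top0.png');cv2.imwrite('pics/top0c.png',cv2.resize(a[130:290,120:340],None,fx=3.6,fy=3.6,interpolation=2))"
```

```text
(no output)
```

View pics/top0c.png

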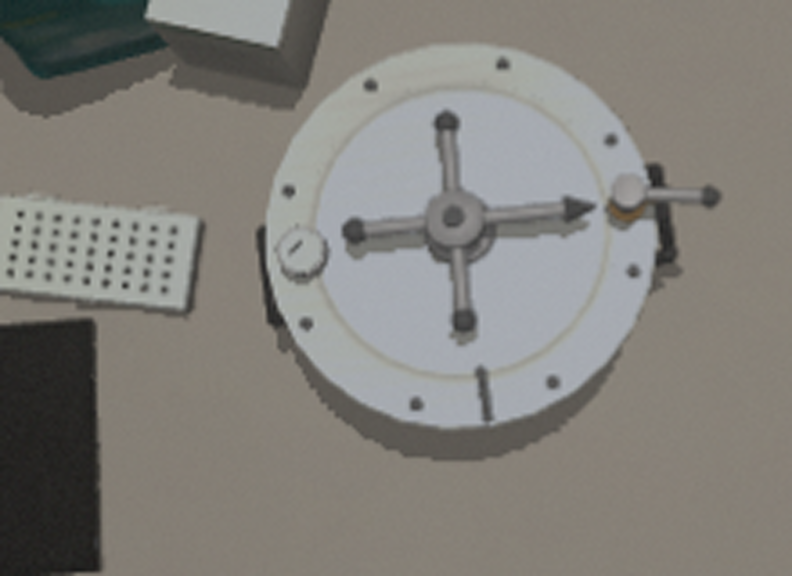

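View pics/scene0.png

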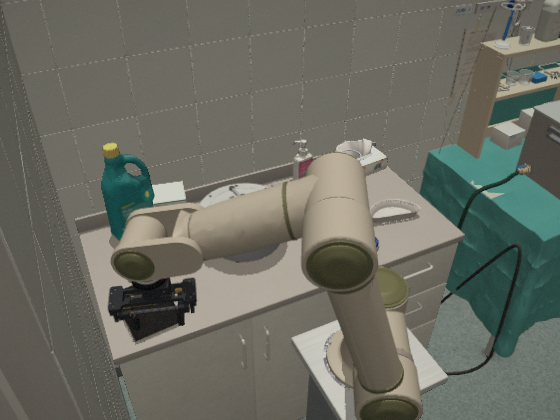

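The crop shows the hub at about (453,217), the pointer tip at (595,207), the rib from (480,370) to (488,418), the vent pivot at (630,190) and its tip at (710,196). The scene view is mostly hidden by the arm. Next I'll turn the crop pixels into positions.

```bash
python3 - <<'E'
from h import *
f=lambda u,v:[u/3.6+120-.36,v/3.6+130-.36]
P={}
for n,u,v,z in [('hubtop',453,215,187),('tip',596,207,168),('ribin',481,368,137),('ribout',488,418,137),('pivtop',630,188,178),('vtip',710,196,168),('ballL',353,230,168),('ballU',446,121,168),('ballD',463,320,168)]:
    P[n]=atz('top',f(u,v),z); print(n,P[n].round(0))
h=P['hubtop'][:2]
def ang(p): return np.arctan2(*(p[:2]-h)[::-1])
for n in P:
    if n!='hubtop': print(n, np.linalg.norm(P[n][:2]-h).round(), ang(P[n]).round(3))
print('lever ang',np.arctan2(*(P['vtip']-P['pivtop'])[:2][::-1]),np.linalg.norm((P['vtip']-P['pivtop'])[:2]))
E
```

```text
hubtop [589. 116. 187.]
tip [601.  13. 168.]
ribin [484.  96. 137.]
ribout [447.  89. 137.]
pivtop [614. -11. 178.]
vtip [611. -70. 168.]
ballL [580. 191. 168.]
ballU [664. 126. 168.]
ballD [515. 107. 168.]
tip 103.0 -1.451
ribin 107.0 -2.952
ribout 144.0 -2.956
pivtop 129.0 -1.377
vtip 187.0 -1.449
ballL 75.0 1.69
ballU 75.0 0.133
ballD 74.0 -3.029
lever ang -1.6092739466813843 59.01545907382359
```

```bash
cat >> h.py <<'E'
def to(x,y,z,yang):
    "tool-axis shift to reach world TCP x,y,z with tool y at world angle yang"
    o=observe(); r=R.from_quat(o['tool_rot']); d=r.inv().apply(np.array([x,y,z])-o['tcp_pos'])
    ty=r.as_matrix()[:,1]; a=np.arctan2(ty[1],ty[0]); 
    print('shift',d.round(1),'rz',round(-((yang-a+np.pi)%(2*np.pi)-np.pi),3))
E
python3 -c "
from h import *
to(631,59,404.2,1.69)"
```

```text
shift [-5.913e+02 -2.970e+02  5.000e-01] rz -0.394
```

Units first: shifts go in shares of 0.5 m and turns go in shares of 2 pi rad. So -358 mm / 500 = -0.716, -313 mm / 500 = -0.626, -0.39 rad / 6.2832 = -0.0621.

Call:
{"name": "move_tool", "arguments": {
  "motion": [
    [-0.09,-0.044,0,0,0,-0.008,0],
    [-0.18,-0.09,0,0,0,-0.0159,0],
    [-0.268,-0.134,0,0,0,-0.0239,0],
    [-0.358,-0.18,0,0,0,-0.0318,0],
    [-0.448,-0.224,0,0,0,-0.0398,0],
    [-0.536,-0.27,0,0,0,-0.0477,0],
    [-0.626,-0.314,0,0,0,-0.0557,0],
    [-0.716,-0.36,0,0,0,-0.0621,0]
  ]
}}

```text
t: 1.9
tcp_pos: [438.8, 233.8, 404.9]
tool_rot: [-0.058, 0.998, 0.0, 0.0]
contact_force: [0.2, 0.6, -0.1]
grip_width: 0.299
gripper_force: 0.0
```

```bash
python3 -c "
from h import *
to(631,59,404.2,1.69)"
```

```text
shift [-170.5 -196.     0.8] rz -0.002
```

To row units: -196 mm / 500 = -0.392, -172 mm / 500 = -0.344.

Call:
{"name": "move_tool", "arguments": {
  "motion": [
    [-0.06,-0.068,0,0,0,0,0],
    [-0.12,-0.138,0,0,0,0,0],
    [-0.18,-0.206,0,0,0,0,0],
    [-0.24,-0.276,0,0,0,0,0],
    [-0.3,-0.344,0,0,0,0,0],
    [-0.34,-0.392,0,0,0,0,0],
    [-0.34,-0.392,0,0,0,0,0],
    [-0.34,-0.392,0,0,0,0,0]
  ]
}}

```text
t: 2.7
tcp_pos: [629.0, 60.2, 404.2]
tool_rot: [-0.057, 0.998, 0.0, -0.0]
contact_force: [-1.0, 0.1, 0.1]
grip_width: 0.004
gripper_force: 0.0
```

```bash
python3 - <<'E'
from h import *
o=observe();print(o['tcp_pos'],o['q'])
im,d=capture('wrist'); cv2.imwrite('pics/w1.png',im[:,:,::-1])
for n,z in dict(wheel_hub=168,pointer_tip=168,rib=137,vent_pivot=168,vent_tip=168).items():
    for k in mark_of('wrist',n)[:2]:
        uv=[k['xy'][0]*560,k['xy'][1]*420]; print(n,round(k['p'],2),np.round(uv),atz('wrist',uv,z).round(0))
E
```

```text
[628.99645053  60.20840422 404.21155461] [-8.97112837e-02  5.55785408e-01  1.13949780e+00  2.30205172e-04
  1.44724881e+00 -1.77507179e+00]
wheel_hub 0.6 [360. 187.] [588. 117. 168.]
pointer_tip 0.94 [215. 190.] [603.  13. 168.]
rib 0.92 [350.   1.] [463.  93. 137.]
vent_pivot 0.85 [189. 202.] [614.  -6. 168.]
vent_tip 0.92 [106. 185.] [608. -67. 168.]
```

View pics/w1.png

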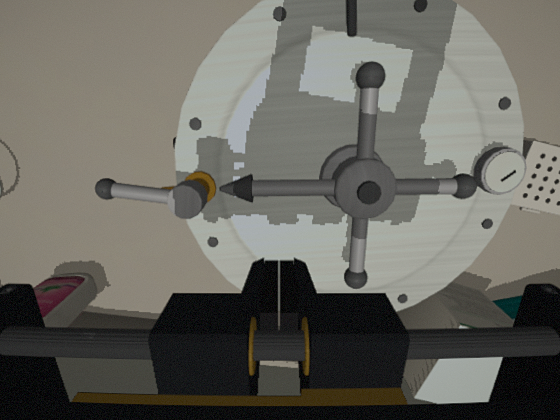

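The wrist view agrees with the top view: hub (360,187), pointer tip (215,190), rib (350,15), and the fingers at (280,265) clear beside the pointer arm. I'll descend into the gap and approach the arm.

To row units: 88 mm / 500 = 0.176, 75 mm / 500 = 0.15.

Call:
{"name": "move_tool", "arguments": {
  "motion": [
    [0,0,0.09,0,0,0,0],
    [0,0,0.15,0,0,0,0],
    [0,0,0.176,0,0,0,0],
    [0,0,0.176,0,0,0,0],
    [0.008,0,0.176,0,0,0,0],
    [0.016,0,0.176,0,0,0,0],
    [0.024,0,0.176,0,0,0,0],
    [0.028,0,0.176,0,0,0,0]
  ]
}}

```text
t: 3.8
tcp_pos: [614.7, 58.7, 317.6]
tool_rot: [-0.058, 0.998, -0.0, 0.001]
contact_force: [0.7, 0.4, 0.4]
grip_width: 0.006
gripper_force: 0.0
```

```bash
python3 - <<'E'
from h import *
o=observe();print(o['tcp_pos'],o['contact_force'])
h=np.array([588.5,116.5]);M=R.from_quat(o['tool_rot']).as_matrix()
hv=M.T@np.r_[h-o['tcp_pos'][:2],0]; print('hub in tool',hv)
for p in np.arange(0.08,0.65,.08):
    c,s=np.cos(p),np.sin(p); d=hv[:2]-np.array([[c,-s],[s,c]])@hv[:2]; print(p.round(2),d.round(1))
E
```

```text
[614.65291106  58.73389903 317.61034908] [0.74647205 0.39190626 0.37024684]
hub in tool [ 1.93421592e+01  6.03885475e+01 -3.71845614e-02]
0.08 [ 4.9 -1.4]
0.16 [ 9.9 -2.3]
0.24 [14.9 -2.9]
0.32 [20. -3.]
0.4 [25.  -2.8]
0.48 [30.1 -2.1]
0.56 [35.  -1.1]
0.64 [39.9  0.4]
```

To row units: 27 mm / 500 = 0.054, 23 mm / 500 = 0.046, 0.39 rad / 6.2832 = 0.0621.

Call:
{"name": "move_tool", "arguments": {
  "motion": [
    [0.004,0,0,0,0,0,0],
    [0.008,-0.001,0,0,0,0.0064,0],
    [0.014,-0.003,0,0,0,0.0143,0],
    [0.022,-0.004,0,0,0,0.0239,0],
    [0.03,-0.005,0,0,0,0.0334,0],
    [0.038,-0.0056,0,0,0,0.043,0],
    [0.046,-0.006,0,0,0,0.0525,0],
    [0.054,-0.0052,0,0,0,0.0621,0]
  ]
}}

```text
t: 4.6
tcp_pos: [588.8, 53.2, 317.5]
tool_rot: [0.138, 0.99, 0.001, 0.002]
contact_force: [5.4, 2.8, 0.1]
grip_width: 0.006
gripper_force: 2.6
```

```bash
cat > st.py <<'E'
from h import *
o=observe();print(o['tcp_pos'],o['contact_force'],o['q'][5])
h=np.array([588.5,116.5]);M=R.from_quat(o['tool_rot']).as_matrix()
hv=M.T@np.r_[h-o['tcp_pos'][:2],0]; print('hub in tool',hv,'ang of -tool y',np.arctan2(-M[1,1],-M[0,1]))
hv[2]=0
for p in np.arange(0.07,0.57,.07):
    c,s=np.cos(p),np.sin(p); d=hv[:2]-np.array([[c,-s],[s,c]])@np.array([16.,60]); print(p.round(2),d.round(1))
E
python3 st.py
```

```text
[588.83444539  53.23290913 317.48174473] [5.37469008 2.76898879 0.06878411] -1.4017683431434442
hub in tool [1.76463857e+01 6.07572269e+01 3.29586438e-02] ang of -tool y -1.8481703443438533
0.07 [ 5.9 -0.2]
0.14 [10.2 -0.9]
0.21 [14.5 -1.3]
0.28 [18.9 -1.3]
0.35 [23.2 -1.1]
0.42 [27.5 -0.6]
0.49 [31.8  0.3]
0.56 [36.   1.4]
```

To row units: 32 mm / 500 = 0.064, 28 mm / 500 = 0.056, 0.06 rad / 6.2832 = 0.0095.

Call:
{"name": "move_tool", "arguments": {
  "motion": [
    [0.008,-0.0004,0,0,0,0.0095,0],
    [0.016,-0.0016,0,0,0,0.0191,0],
    [0.024,-0.0024,0,0,0,0.0286,0],
    [0.032,-0.0028,0,0,0,0.0382,0],
    [0.04,-0.0028,0,0,0,0.0477,0],
    [0.048,-0.0024,0,0,0,0.0573,0],
    [0.056,-0.0012,0,0,0,0.0668,0],
    [0.064,0.0004,0,0,0,0.0764,0]
  ]
}}

```text
t: 5.4
tcp_pos: [558.3, 61.6, 317.5]
tool_rot: [0.37, 0.929, 0.001, 0.002]
contact_force: [8.5, -1.4, -1.3]
grip_width: 0.008
gripper_force: 3.4
```

```bash
python3 st.py
```

```text
[558.32639952  61.62433211 317.5027097 ] [ 8.48235164 -1.42682204 -1.32510437] -0.9114132550871952
hub in tool [15.803053   60.59734386  0.10259344] ang of -tool y -2.328623996519175
0.07 [ 4.  -0.4]
0.14 [ 8.3 -1. ]
0.21 [12.7 -1.4]
0.28 [17.  -1.5]
0.35 [21.3 -1.3]
0.42 [25.7 -0.7]
0.49 [29.9  0.1]
0.56 [34.1  1.3]
```

To row units: 25.5 mm / 500 = 0.051, 22 mm / 500 = 0.044, 0.42 rad / 6.2832 = 0.0668.

Call:
{"name": "move_tool", "arguments": {
  "motion": [
    [0.008,-0.0006,0,0,0,0.0095,0],
    [0.015,-0.0016,0,0,0,0.0191,0],
    [0.022,-0.0024,0,0,0,0.0286,0],
    [0.03,-0.0028,0,0,0,0.0382,0],
    [0.037,-0.0028,0,0,0,0.0477,0],
    [0.044,-0.0024,0,0,0,0.0573,0],
    [0.051,-0.0012,0,0,0,0.0668,0],
    [0.051,-0.0012,0,0,0,0.0668,0]
  ]
}}

```text
t: 6.2
tcp_pos: [539.0, 78.7, 317.4]
tool_rot: [0.555, 0.832, 0.0, 0.001]
contact_force: [2.3, -2.6, 0.3]
grip_width: 0.005
gripper_force: 1.7
```

```bash
cat > look.py <<'E'
from h import *
import sys
im,d=capture('wrist'); cv2.imwrite(f'pics/{sys.argv[1]}.png',im[:,:,::-1]); Q={}
for n,z in dict(wheel_hub=168,pointer_tip=168,rib=137,vent_pivot=168,vent_tip=168).items():
    for k in mark_of('wrist',n)[:1]:
        uv=[k['xy'][0]*560,k['xy'][1]*420]; Q[n]=atz('wrist',uv,z); print(n,round(k['p'],2),np.round(uv),Q[n].round(0))
a=lambda p,q:np.arctan2(*(Q[q]-Q[p])[:2][::-1])
try:print('pointer',a('wheel_hub','pointer_tip'),'rib',a('wheel_hub','rib'))
except KeyError as e:print(e)
try:print('lever',a('vent_pivot','vent_tip'))
except KeyError as e:print(e)
E
python3 st.py; python3 look.py w2
```

```text
[539.00693158  78.71950768 317.38693269] [ 2.28647259 -2.61699129  0.2696997 ] -0.46435698262389924
hub in tool [15.84157982 60.21599338  0.08894914] ang of -tool y -2.7468491956259475
0.07 [ 4.1 -0.8]
0.14 [ 8.4 -1.4]
0.21 [12.7 -1.8]
0.28 [17.  -1.9]
0.35 [21.4 -1.6]
0.42 [25.7 -1.1]
0.49 [30.  -0.3]
0.56 [34.2  0.9]
wheel_hub 0.65 [408. 262.] [588. 119. 168.]
pointer_tip 0.68 [186. 260.] [491.  79. 168.]
rib 0.67 [165. 192.] [465.  95. 137.]
vent_pivot 0.54 [ 61. 373.] [446. -17. 168.]
pointer -2.756638744791003 rib -2.951067624600475
'vent_tip'
```

View pics/w2.png

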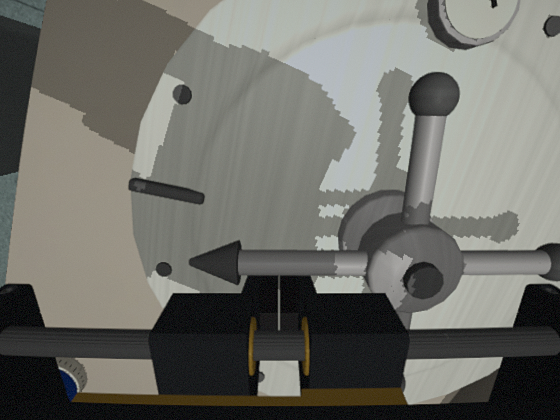

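The view shows the pointer tip at (186,260) and the rib at (165,192), with about 0.2 rad still to go.

To row units: 12 mm / 500 = 0.024, -1.7 mm / 500 = -0.0034, 0.2 rad / 6.2832 = 0.0318.

Call:
{"name": "move_tool", "arguments": {
  "motion": [
    [0.006,-0.0012,0,0,0,0.008,0],
    [0.012,-0.0022,0,0,0,0.0159,0],
    [0.018,-0.003,0,0,0,0.0239,0],
    [0.024,-0.0034,0,0,0,0.0318,0],
    [0.024,-0.0034,0,0,0,0.0318,0],
    [0.024,-0.0034,0,0,0,0.0318,0]
  ]
}}

```text
t: 7.1
tcp_pos: [532.6, 89.3, 316.9]
tool_rot: [0.634, 0.773, -0.0, 0.0]
contact_force: [2.3, -3.6, 3.0]
grip_width: 0.007
gripper_force: 2.0
```

```bash
python3 st.py | head -3; python3 look.py w3
```

```text
[532.60996444  89.2604051  316.88075751] [ 2.25249197 -3.58185709  2.99109773] -0.2477881153449336
hub in tool [1.57779026e+01 6.01394163e+01 1.28617631e-03] ang of -tool y -2.944666293426697
0.07 [ 4.  -0.8]
wheel_hub 0.85 [407. 264.] [587. 118. 168.]
pointer_tip 0.74 [188. 259.] [486. 100. 168.]
rib 0.71 [163. 234.] [464.  95. 137.]
pointer -2.966929423235576 rib -2.9605800177119383
'vent_tip'
```

View pics/w3.png

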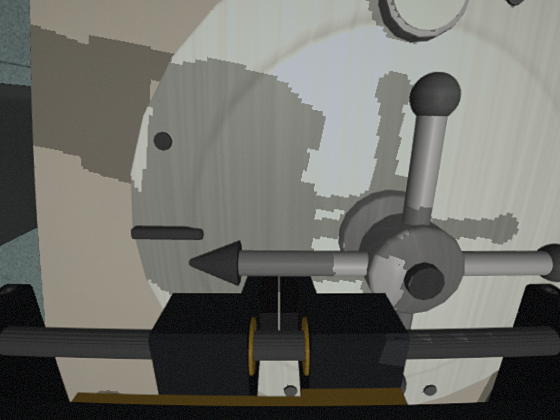

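The rib and the arm are now parallel in the view, so the wheel is set. I'll back off, lift, and go to the lever.

To row units: -88 mm / 500 = -0.176, -45 mm / 500 = -0.09.

Call:
{"name": "move_tool", "arguments": {
  "motion": [
    [-0.014,0,0,0,0,0,0],
    [-0.028,0,0,0,0,0,0],
    [-0.028,0,-0.09,0,0,0,0],
    [-0.028,0,-0.176,0,0,0,0],
    [-0.028,0,-0.176,0,0,0,0],
    [-0.028,0,-0.176,0,0,0,0]
  ]
}}

```text
t: 8.0
tcp_pos: [535.2, 75.5, 404.7]
tool_rot: [0.635, 0.773, 0.0, -0.0]
contact_force: [0.0, 0.8, -0.5]
grip_width: 0.002
gripper_force: 0.0
```

```bash
python3 -c "
from h import *
to(655,-50,404,-0.03)"
```

```text
shift [-146.4   93.1    0.7] rz 0.226
```

To row units: -146 mm / 500 = -0.292, -110 mm / 500 = -0.22, 0.226 rad / 6.2832 = 0.036.

Call:
{"name": "move_tool", "arguments": {
  "motion": [
    [-0.072,0.046,0,0,0,0.0095,0],
    [-0.146,0.092,0,0,0,0.0191,0],
    [-0.22,0.14,0,0,0,0.0286,0],
    [-0.292,0.186,0,0,0,0.036,0],
    [-0.292,0.186,0,0,0,0.036,0],
    [-0.292,0.186,0,0,0,0.036,0]
  ]
}}

```text
t: 8.6
tcp_pos: [655.2, -50.0, 402.2]
tool_rot: [0.718, 0.696, -0.001, -0.002]
contact_force: [-0.0, 0.6, -0.4]
grip_width: 0.004
gripper_force: 0.0
```

```bash
python3 - <<'E'
from h import *
im,d=capture('top'); cv2.imwrite('pics/t2.png',cv2.resize(im[130:290,180:400,::-1],None,fx=3.6,fy=3.6,interpolation=2))
for n,z in dict(wheel_hub=168,pointer_tip=168,rib=137,vent_pivot=168,vent_tip=168).items():
    for k in mark_of('top',n)[:1]:
        uv=[k['xy'][0]*560,k['xy'][1]*420]; print(n,round(k['p'],2),atz('top',uv,z).round(0))
E
python3 look.py w4
```

```text
wheel_hub 0.86 [585. 127. 168.]
pointer_tip 0.8 [484.  99. 168.]
rib 0.57 [467.  97. 137.]
pointer_tip 0.93 [13. 27.] [486.  96. 168.]
rib 0.94 [19. 40.] [464.  95. 137.]
vent_pivot 0.76 [221. 182.] [613. -12. 168.]
'wheel_hub'
'vent_tip'
```

View pics/w4.png

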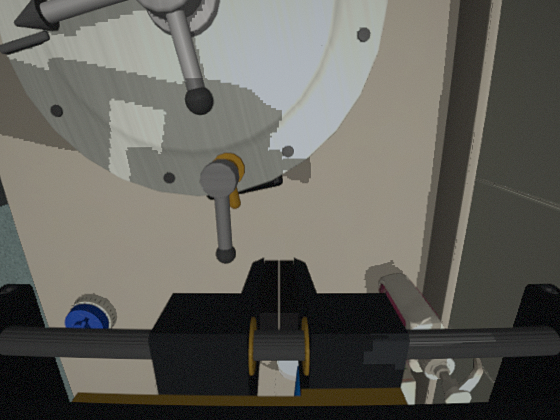

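The wrist view shows the pivot at (221,182), the lever tip at (226,254), the pointer over the rib at upper left, and a soap dispenser at lower right (430,350). I'll check clearance to the dispenser in the top view.

```bash
python3 - <<'E'
from h import *
for n,uv,z in [('tip',(226,254),168),('piv',(219,179),178)]: print(n,atz('wrist',uv,z).round(1))
im,d=capture('top'); cv2.imwrite('pics/t3.png',im[40:340,100:500,::-1].repeat(2,0).repeat(2,1))
m,T=pose('top')
for uv in [(300,140),(330,150),(350,140),(340,120)]: print(uv,atd('top',uv,d[uv[1],uv[0]]).round(0))
E
```

```text
tip [611.7 -69.1 168. ]
piv [613.7  -7.5 178. ]
(300, 140) [622. -14. 496.]
(330, 150) [605. -71. 491.]
(350, 140) [ 620. -106.  511.]
(340, 120) [652. -86. 526.]
```

View pics/t3.png

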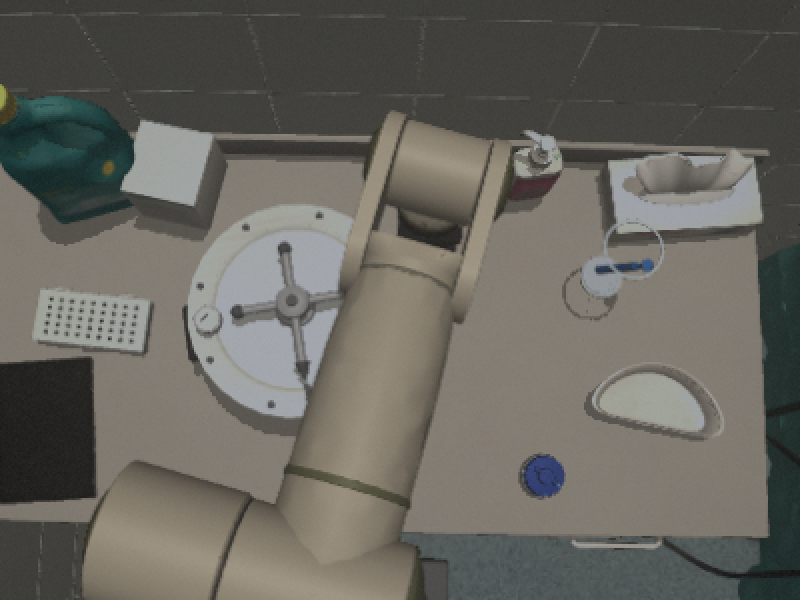

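The top view shows the pointer on the rib line, and the dispenser at (535,165) is far enough from the gripper. I'll descend beside the lever.

To row units: 85 mm / 500 = 0.17, 75 mm / 500 = 0.15.

Call:
{"name": "move_tool", "arguments": {
  "motion": [
    [0,0,0.09,0,0,0,0],
    [0,0,0.15,0,0,0,0],
    [0,0,0.17,0,0,0,0],
    [0,0,0.17,0,0,0,0],
    [0,-0.008,0.17,0,0,0,0],
    [0,-0.016,0.17,0,0,0,0],
    [0,-0.024,0.17,0,0,0,0],
    [0,-0.028,0.17,0,0,0,0]
  ]
}}

```text
t: 10.05
tcp_pos: [640.6, -49.0, 320.6]
tool_rot: [0.718, 0.696, 0.0, 0.001]
contact_force: [-0.5, -0.4, 0.4]
grip_width: 0.005
gripper_force: 0.0
```

```bash
sed -e 's/588.5,116.5/613.,-8.8/' -e "s/'ang of -tool y',.*/'lever ang', np.arctan2(-M[1,0],-M[0,0]))/" -e 's/16.,60/42.,-24/' st.py > sv.py; python3 sv.py
```

```text
[640.57133538 -48.98244948 320.59239301] [-0.51681395 -0.41379604  0.4497298 ] -0.22833416896995243
hub in tool [ 39.3374012  -28.76412209  -0.0438984 ] lever ang -1.6007945795658984
0.07 [-4.2 -7.8]
0.14 [ -5.6 -10.9]
0.21 [ -6.7 -14. ]
0.28 [ -7.7 -17.3]
0.35 [ -8.3 -20.6]
0.42 [ -8.8 -24. ]
0.49 [ -9.  -27.4]
0.56 [ -9.  -30.7]
```

To row units: -24 mm / 500 = -0.048, -20.6 mm / 500 = -0.0412, 0.07 rad / 6.2832 = 0.0111.

Call:
{"name": "move_tool", "arguments": {
  "motion": [
    [-0.003,-0.005,0,0,0,0,0],
    [-0.005,-0.01,0,0,0,0.0032,0],
    [-0.0084,-0.0156,0,0,0,0.0111,0],
    [-0.0112,-0.0218,0,0,0,0.0223,0],
    [-0.0134,-0.028,0,0,0,0.0334,0],
    [-0.0154,-0.0346,0,0,0,0.0446,0],
    [-0.0166,-0.0412,0,0,0,0.0557,0],
    [-0.0176,-0.048,0,0,0,0.0668,0]
  ]
}}

```text
t: 10.85
tcp_pos: [616.8, -57.2, 319.9]
tool_rot: [0.848, 0.53, 0.001, 0.001]
contact_force: [3.8, 0.2, 0.2]
grip_width: 0.005
gripper_force: 1.5
```

```bash
python3 sv.py
```

```text
[616.76659267 -57.18271843 319.9098909 ] [3.75122723 0.22714376 0.15179456] 0.17242194673997388
hub in tool [ 4.18307505e+01 -2.46020908e+01 -1.01943349e-02] lever ang -2.0247515436535557
0.07 [-1.7 -3.6]
0.14 [-3.1 -6.7]
0.21 [-4.2 -9.9]
0.28 [ -5.2 -13.1]
0.35 [ -5.9 -16.5]
0.42 [ -6.3 -19.8]
0.49 [ -6.5 -23.2]
0.56 [ -6.5 -26.6]
```

To row units: -24 mm / 500 = -0.048, -21 mm / 500 = -0.042, 0.5 rad / 6.2832 = 0.0796.

Call:
{"name": "move_tool", "arguments": {
  "motion": [
    [-0.0034,-0.0068,0,0,0,0.0095,0],
    [-0.0058,-0.0124,0,0,0,0.0191,0],
    [-0.008,-0.018,0,0,0,0.0302,0],
    [-0.01,-0.024,0,0,0,0.0398,0],
    [-0.0112,-0.03,0,0,0,0.0509,0],
    [-0.0124,-0.036,0,0,0,0.0605,0],
    [-0.0128,-0.042,0,0,0,0.07,0],
    [-0.013,-0.048,0,0,0,0.0796,0]
  ]
}}

```text
t: 11.65
tcp_pos: [592.4, -52.8, 320.0]
tool_rot: [0.953, 0.304, 0.001, 0.001]
contact_force: [3.9, -1.7, 0.6]
grip_width: 0.006
gripper_force: 1.4
```

```bash
python3 sv.py
```

```text
[592.3565285  -52.75205287 320.02073202] [ 3.88426327 -1.70511145  0.61981649] 0.6680232100587978
hub in tool [ 4.22711407e+01 -2.38974134e+01  1.28282955e-02] lever ang -2.524436539206018
0.07 [-1.3 -2.9]
0.14 [-2.7 -6. ]
0.21 [-3.8 -9.2]
0.28 [ -4.7 -12.4]
0.35 [ -5.4 -15.8]
0.42 [ -5.9 -19.1]
0.49 [ -6.1 -22.5]
0.56 [ -6.1 -25.9]
```

To row units: -15.8 mm / 500 = -0.0316, -13.5 mm / 500 = -0.027, 0.35 rad / 6.2832 = 0.0557.

Call:
{"name": "move_tool", "arguments": {
  "motion": [
    [-0.0026,-0.0058,0,0,0,0.0111,0],
    [-0.0054,-0.012,0,0,0,0.0223,0],
    [-0.007,-0.017,0,0,0,0.0318,0],
    [-0.0086,-0.022,0,0,0,0.0398,0],
    [-0.0098,-0.027,0,0,0,0.0477,0],
    [-0.0108,-0.0316,0,0,0,0.0557,0],
    [-0.0108,-0.0316,0,0,0,0.0557,0]
  ]
}}

```text
t: 12.35
tcp_pos: [578.7, -43.0, 320.0]
tool_rot: [0.991, 0.134, 0.001, 0.0]
contact_force: [1.7, -1.7, -1.1]
grip_width: 0.003
gripper_force: 0.9
```

```bash
python3 sv.py
```

```text
[578.70182846 -43.00631993 319.99326777] [ 1.67190774 -1.71848229 -1.08667155] 1.025489618910532
hub in tool [ 4.21674519e+01 -2.38399352e+01  1.94599408e-02] lever ang -2.872096582349255
0.07 [-1.4 -2.8]
0.14 [-2.8 -5.9]
0.21 [-3.9 -9.1]
0.28 [ -4.8 -12.4]
0.35 [ -5.5 -15.7]
0.42 [ -6.  -19.1]
0.49 [ -6.2 -22.4]
0.56 [ -6.2 -25.8]
```

To row units: -3.8 mm / 500 = -0.0076, -3 mm / 500 = -0.006, 0.08 rad / 6.2832 = 0.0127.

Call:
{"name": "move_tool", "arguments": {
  "motion": [
    [-0.0012,-0.0024,0,0,0,0.0048,0],
    [-0.002,-0.0044,0,0,0,0.0095,0],
    [-0.0028,-0.006,0,0,0,0.0127,0],
    [-0.0028,-0.0076,0,0,0,0.0127,0],
    [-0.0028,-0.0076,0,0,0,0.0127,0]
  ]
}}

```text
t: 12.85
tcp_pos: [576.3, -39.6, 319.8]
tool_rot: [0.995, 0.096, -0.0, 0.0]
contact_force: [0.4, -3.0, 1.0]
grip_width: 0.012
gripper_force: 1.5
```

```bash
python3 sv.py|head -2
```

```text
[576.30511196 -39.5683587  319.81904401] [ 0.40012494 -2.96256512  1.00880811] 1.1080411352267228
hub in tool [ 4.18834159e+01 -2.32160737e+01 -9.72660033e-03] lever ang -2.9499581607332614
```

To row units: -1.4 mm / 500 = -0.0028, -0.7 mm / 500 = -0.0014.

Call:
{"name": "move_tool", "arguments": {
  "motion": [
    [0,-0.0014,0,0,0,0,0],
    [0,-0.0028,0,0,0,0,0],
    [0,-0.0028,0,0,0,0,0]
  ]
}}

```text
t: 13.15
tcp_pos: [576.0, -38.1, 319.7]
tool_rot: [0.995, 0.095, -0.0, 0.0]
contact_force: [-1.2, -3.4, 1.9]
grip_width: 0.007
gripper_force: 1.5
```

```bash
python3 sv.py|head -2
```

```text
[575.98552852 -38.09230305 319.70119688] [-1.17176635 -3.43681777  1.87817898] 1.1108948986124894
hub in tool [ 4.19042910e+01 -2.17287870e+01 -1.80455761e-02] lever ang -2.9504977779589336
```

Still at friction level and moving, so the stop isn't reached yet.

To row units: -1.6 mm / 500 = -0.0032, -0.8 mm / 500 = -0.0016.

Call:
{"name": "move_tool", "arguments": {
  "motion": [
    [0,-0.0016,0,0,0,0,0],
    [0,-0.0032,0,0,0,0,0],
    [0,-0.0032,0,0,0,0,0]
  ]
}}

```text
t: 13.45
tcp_pos: [575.7, -36.5, 319.6]
tool_rot: [0.995, 0.095, -0.0, 0.0]
contact_force: [-1.5, -3.6, 1.7]
grip_width: 0.009
gripper_force: 1.8
```

```bash
python3 sv.py|head -2
```

```text
[575.6864058  -36.51489949 319.64476905] [-1.53538702 -3.61200631  1.69602625] 1.1136262337758709
hub in tool [ 4.18949129e+01 -2.01304730e+01 -1.71030686e-02] lever ang -2.950669393619769
```

To row units: -1.6 mm / 500 = -0.0032, -0.8 mm / 500 = -0.0016.

Call:
{"name": "move_tool", "arguments": {
  "motion": [
    [0,-0.0016,0,0,0,0,0],
    [0,-0.0032,0,0,0,0,0],
    [0,-0.0032,0,0,0,0,0]
  ]
}}

```text
t: 13.75
tcp_pos: [575.5, -35.8, 319.7]
tool_rot: [0.995, 0.095, 0.0, 0.001]
contact_force: [-0.6, -9.6, 0.8]
grip_width: 0.006
gripper_force: 5.0
```

```bash
python3 sv.py|head -2; python3 look.py w5
```

```text
[575.51597245 -35.82163143 319.74865034] [-0.57673065 -9.57239699  0.75648228] 1.1162326560125628
hub in tool [ 41.92304852 -19.43389086  -0.05268714] lever ang -2.951062969541911
rib 0.61 [ 65. 364.] [467.  95. 137.]
vent_pivot 0.62 [233. 209.] [611.  -7. 168.]
'pointer_tip'
'vent_tip'
```

View pics/w5.png

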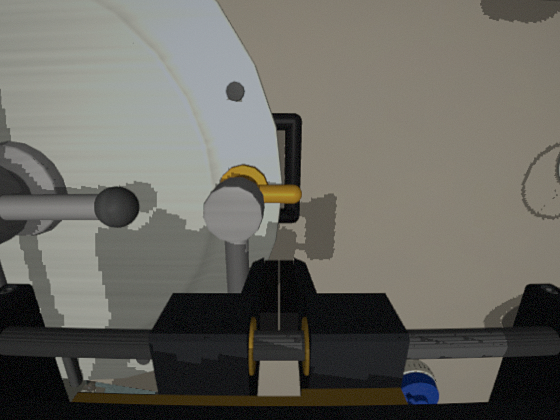

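The force jumped to 9.6 N, and in the view the lever at (237,260) lies square to the stub, so it's at the stop. A tiny confirming push, then back off and lift.

To row units: -0.7 mm / 500 = -0.0014.

Call:
{"name": "move_tool", "arguments": {
  "motion": [
    [0,-0.0014,0,0,0,0,0],
    [0,-0.0014,0,0,0,0,0],
    [0,-0.0014,0,0,0,0,0]
  ]
}}

```text
t: 14.35
tcp_pos: [575.4, -35.6, 319.8]
tool_rot: [0.995, 0.095, 0.0, 0.002]
contact_force: [-1.4, -13.8, 0.4]
grip_width: 0.006
gripper_force: 6.4
```

```bash
python3 sv.py|head -2
```

```text
[575.44403023 -35.6083781  319.76225197] [ -1.36686937 -13.79279108   0.40331379] 1.1172668660104805
hub in tool [ 41.94752116 -19.22345769  -0.0643799 ] lever ang -2.951363868058967
```

Call:
{"name": "move_tool", "arguments": {
  "motion": [
    [0,0.012,0,0,0,0,0],
    [0,0.03,0,0,0,0,0],
    [0,0.04,-0.04,0,0,0,0],
    [0,0.04,-0.12,0,0,0,0],
    [0,0.12,-0.18,0,0,0,0],
    [0,0.2,-0.18,0,0,0,0],
    [0,0.24,-0.18,0,0,0,0],
    [0,0.24,-0.18,0,0,0,0]
  ]
}}

```text
t: 15.15
tcp_pos: [598.2, -154.2, 408.5]
tool_rot: [0.996, 0.094, -0.001, -0.001]
contact_force: [0.4, 0.8, 0.2]
grip_width: 0.005
gripper_force: 0.0
```

```bash
python3 look.py w6
```

```text
rib 0.95 [  9. 294.] [462.  97. 137.]
vent_pivot 0.56 [ 89. 175.] [609.  -4. 168.]
vent_tip 0.92 [103. 242.] [556. -16. 168.]
'pointer_tip'
lever -2.929437244810604
```

View pics/w6.png

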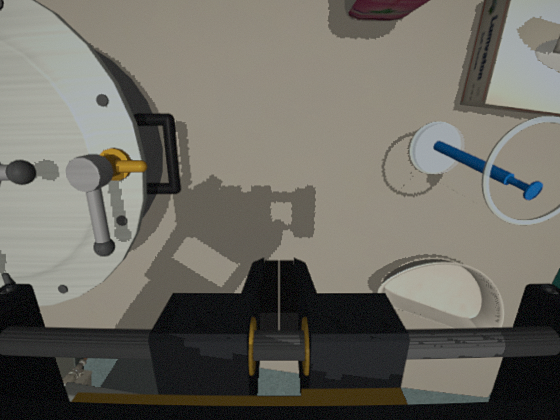

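The lever tip at (103,242) lies across the outlet and the rib hasn't moved. One last check of the wheel from above, then hand in.

```bash
python3 - <<'E'
from h import *
im,d=capture('top'); Q={}
for n,z in dict(pointer_tip=168,rib=137,vent_pivot=168,vent_tip=168).items():
    for k in mark_of('top',n)[:1]:
        Q[n]=atz('top',[k['xy'][0]*560,k['xy'][1]*420],z); print(n,round(k['p'],2),Q[n].round(0))
h=np.array([588.5,116.5])
for n in Q: print(n,np.arctan2(*(Q[n][:2]-h)[::-1]).round(3))
cv2.imwrite('pics/t9.png',cv2.resize(im[130:290,180:340,::-1],None,fx=3.6,fy=3.6,interpolation=2))
E
```

```text
pointer_tip 0.96 [488.  99. 168.]
rib 0.65 [469.  92. 137.]
vent_pivot 0.44 [613. -12. 168.]
vent_tip 0.5 [550. -22. 168.]
pointer_tip -2.969
rib -2.937
vent_pivot -1.385
vent_tip -1.843
```

View pics/t9.png

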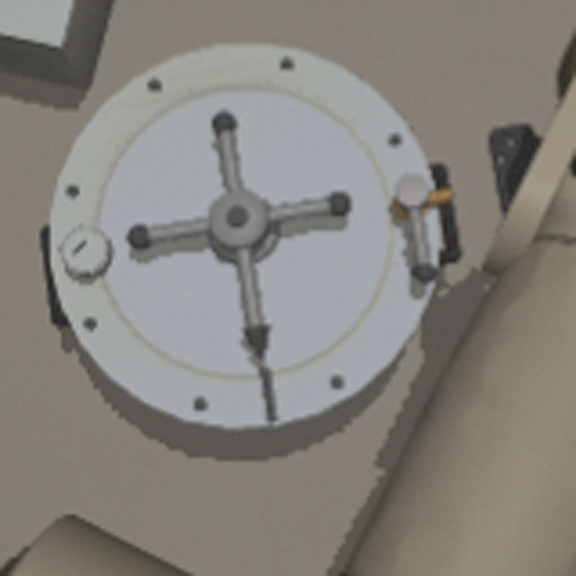

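The top view shows the pointer (258,350) running straight into the rib (265,395), with the lever (420,240) parallel to it. The job is done, so I'm handing in.

```bash
python3 -c "
from station import *
print(hand_in())"
```

```text
the job is handed in; nothing more can be done
None
```

The wheel's pointed arm was set on the rib (within about 0.03 rad by camera), then the vent lever was pushed home against its stop at about 14 N. The job is handed in at about 15 s of the 51 s; no verdict was returned.

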